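# Take the keyhole-hung cup off its screws

## Task

The empty pen cup hangs by two keyhole ears on the upright board. Lift it up until the screw heads sit in the wide holes, pull it off the screws without forcing it, and set it down gently on the desk in front of the board, standing upright and clear of the board. Leave the hook plate hanging beside it where it is.

Things in the scene. Friction and masses are not known exactly. Their poses are not given: they have to be found in the camera images.
- panel: Fixed upright plywood board, 340 wide, 170 high. Origin on the desk under the middle of its front face; x points into the board, y left along it, z up. Two pairs of fixed screws, 150 above the desk, centred at y = +80 and -80 mm, 78 apart in a pair: 6 mm shank, head 16 wide, head front 10 and back 6 before the face. One pair carries the cup, the other the hook plate; which varies.
- cup: Loose open empty aluminium cup, 40 wide (y), 64 deep (x), 85 high, about 0.14 kg. Origin under the middle of its base, hanging 74 above the desk; axes parallel to the board's, front is -x. Its 4 mm rear sheet (back at x = +32) has two ears, 120 across, z 30 to 85, each (y = +-39) with a keyhole: 30 mm hole centred at z = 51, slot 9.6 wide above it to z = 79. Screws rest at the slot tops.
- cup_grip (a point): Point in the cup to grip at: 10 mm in front (-x) of its middle, 65 above its base (20 below the rim). Pinch the 40 mm width from above, fingers closing along y, tips 20 to 40 below the rim. Raise the cup 25 mm (18 to 31 will do) to bring the heads into the wide holes, then pull straight off along its -x: 12 mm clears the heads. Axes as the cup's.
- hook_plate: Loose aluminium plate hanging on the other pair of screws, to be left there: same outline and keyholes as the cup's rear sheet (120 wide, 85 high, 4 thick), but one round upturned hook, 10 thick, in place of the cup. Origin and axes as the cup's (back at x = +32).
Mind the look-alikes: they are no part of the job. Leave any green look-alike of the cup alone.

How it is judged:
By the outcome, as a careful person would: the job done as asked, in the order asked, and still so for the second after the job is handed in, with the robot touching nothing.
It also fails if it takes over 32 s, if anything falls off the work surface, if the arm or the gripper's body presses on something with over 40 N, if the wrist force passes 120 N, or if a joint passes its speed limit or range.

## Robot

A 6-joint arm with a two-finger parallel gripper is mounted at the origin on a cart in front of the work surface, level with it; the furniture and walls round the work are solid. World frame = base frame: x ahead of the robot, y to its left, z up, the work surface at z = 0. Lengths are in m, angles in degrees, forces in N, time in s.
With the tool pointing down it reaches from about 0.4 to 0.825 m from the base axis. Payload 7 kg.
Tool frame: the origin (TCP) lies at the very end of the fingers, on their centre line; the grasp point (between the pads) lies 19 mm behind it; z points along the fingers, y is the line along which they close (so a half turn about z gives the same grasp; the last joint's range is limited). The gripper opens to 88 mm and grips with 3 to 60 N. Pads are 19 mm wide; open, the fingers measure 130 mm over their backs; the gripper's body (78 mm by 193 mm) begins 47 mm behind the grasp point.
Start: joints at [82.225, 20.546, 0.682, 0, -70.136, -16.507], TCP at [0.278, 0.615, 0.227] pointing down, gripper open.
Joint ranges: [-176.03, 176.03], [-82.01, 121.73], [-58.28, 71.71], [-173.87, 95.51], [-174.79, -0.11], [-173.66, 173.66]. Speed limits (degrees/s): [136.94, 136.94, 172.46, 180, 180, 180].

## Interface

Orientations are given as [roll, pitch, yaw] about the fixed x, y, z axes, in that order (R = Rz(yaw) Ry(pitch) Rx(roll)).
In Python, from plant import get_state, capture, close_job, regions_of gives the robot as it stands.
- The arm moves only by the tool jog_arm, never from a script. Its argument "moves" is a list of rows, each a list of 3 entries, a list of its own where there are three numbers: the shift along the tool's x, y, z in cm, then the turn about the tool's z in degrees, then the finger opening in cm, from 0 to 8.76. A call has 1 to 12 rows; each row shifts and turns the commanded pose from where the row before left it, along the tool's axes as they then stand; what a row does not reach is not made up. A row lasts 1/8 s, in which the tool goes at most 62.5 mm and 10.7 degrees, less where a joint would pass 70% of its speed; a pose out of reach is approached as far as the arm can. A call is refused whole if a number of a shift passes 6.25 or a number of a turn 10.7, either way. A call with a gripper value outside its range is refused whole. The fingers move at their own pace and stop on an object; "newtons" is the grip in N (left out, the last holds). Time passes only in rows, so rows that do not move let the fingers close. It gives the time, the measured TCP pose, the force, the opening and the grip force at its end, in the units of the state.
- get_state(): the state, without advancing time (a new reading comes with each control period).
- capture(name): name is "side" or "top" or "wrist"; returns a dict with "pixels" (480x640x3 uint8, blue, green, red), "mtx" (3x3 intrinsics, pixels), "world_from_camera" (4x4, takes a point from camera to world coordinates); the wrist camera has in their place "hand_eye" (4x4, takes a point from camera to tool coordinates, whose origin is the TCP and whose axes are the flange's). Camera axes: x right, y down, z forward; pixel columns grow to the right and rows downward; lengths in m; the calibration is good to about 2 mm. A picture is of the moment at which its call begins: read the wrist's pose just before it. There is no depth.
- close_job(): hands the job in; it is judged then, once.
Trained networks look in a picture, given as the dict that the camera call returned (one of the last four; its "shot" number tells which), for a name from the list of things; names that differ only in an ending like _2 or _b are one class to them, and where a whole thing is asked for, a point or a joint stands for the part that bears it (a point fixed in the world has none). Each returns a list of dicts, best first, with "confidence" (0 to 1); they miss things now and then, are a little off and sometimes report something else, mostly with a low value. They report only what shows in the picture. A call takes as long as a camera call. They do not tell look-alikes from the thing itself.
- regions_of(picture, thing): "pixels" (480x640 bool, what is visible of it) and "pixel" ([column, row] in pixels, amid what is visible of it).
The state is a dict: "time_s": time; "joints": joint angles; "qd": joint speeds; "joint_torque": joint torques, N m; "tcp_pos": TCP position; "eef_rot": TCP orientation; "contact_force": force on the tool from outside, world axes, zero at the start; "moment": the same for the moment, N m; "gripper_width": finger opening in m; "gripper_force": force on a finger pad.
Only numpy, scipy, OpenCV 4.12 (cv2) and the standard library are available. Lean on these libraries where they do the work, as an engineer would, in place of code of your own. Each camera call takes 0.05 s, during which the arm holds its last target. There are 200 camera calls.

## Working session

There is one attempt and no reset: what is moved stays moved. The work goes in short steps, Python scripts to look and compute and a tool call to move; the robot and the scene stay as the last step left them, time stands still between calls to the robot, and variables do not carry over. Pictures are saved under pics/ and viewed, at most 10 in all, crops included, and the job is handed in when it is done.

Besides the shell and the picture viewer there is one more tool, called after ">>>" as name(argument=value, ...), one argument or row to a line, values as JSON. jog_arm: Moves the arm, as the interface text tells. Its arguments: {"type":"object","properties":{"moves":{"type":"array"},"newtons":{"type":"number"}},"required":["moves"]}

```bash
mkdir -p pics; cat > h.py <<'E'
import numpy as np, cv2, pickle
from plant import *
E
python3 - <<'E'
from h import *
s=get_state(); print(s)
ims=[]
for n in("side","top"):
    p=capture(n); pickle.dump(p,open(n+'.pkl','wb')); cv2.imwrite(f'pics/{n}.png',p['pixels'])
    print(n,p['mtx'].tolist(),np.round(p['world_from_camera'],4).tolist())
    for t in("cup","hook_plate","panel"):
        for r in regions_of(p,t):
            m=r['pixels'];ys,xs=np.where(m)
            print(t,r['confidence'],r['pixel'],xs.min(),xs.max(),ys.min(),ys.max(),m.sum())
E
```

```text
{'time_s': 0.0, 'joints': array([ 8.22237471e+01,  2.05923101e+01,  6.34752486e-01, -2.02805568e-02,
       -7.01359884e+01, -1.65095397e+01]), 'qd': array([-0.00984554, -0.02469425,  0.03722428,  0.05125251, -0.05686818,
       -0.00141668]), 'joint_torque': array([-1.28293336e-04, -5.82719064e+01,  2.93063235e+01,  6.99720696e+00,
        7.16366252e-03, -1.52031243e-04]), 'tcp_pos': array([0.27741466, 0.6148292 , 0.22561974]), 'eef_rot': array([ 1.79904892e+02, -8.30704206e-03, -2.42926924e+01]), 'contact_force': array([ 0.40265786, -0.24780475, -0.04406903]), 'moment': array([ 0.05694219,  0.03369584, -0.08950685]), 'gripper_force': 0.0, 'gripper_width': 0.08743266309282922}
side [[449.7977721719875, 0.0, 317.066901631957], [0.0, 449.7977721719875, 239.75722283547904], [0.0, 0.0, 1.0]] [[0.9666, -0.1064, 0.2331, 0.2893], [-0.255, -0.3126, 0.915, -0.7562], [-0.0245, -0.9439, -0.3293, 0.4021], [0.0, 0.0, 0.0, 1.0]]
cup 0.89 [362.6, 231.4] 343 389 208 258 1794
cup 0.56 [249.4, 290.2] 219 285 267 326 2236
hook_plate 0.61 [414.6, 258.0] 385 436 226 286 1364
top [[513.3896394912092, 0.0, 311.99692762485364], [0.0, 513.3896394912092, 244.32429746372492], [0.0, 0.0, 1.0]] [[-0.0011, -0.9991, 0.0425, 0.4654], [-0.9999, 0.0018, 0.0169, 0.0152], [-0.0169, -0.0425, -0.999, 0.9517], [0.0, 0.0, 0.0, 1.0]]
cup 0.92 [301.4, 184.0] 262 338 169 217 1539
cup 0.73 [334.1, 333.7] 313 360 295 365 1305
hook_plate 0.76 [396.9, 169.5] 361 439 163 204 699
panel 0.81 [350.5, 161.8] 242 460 124 186 4671
```

```bash
python3 - <<'E'
import cv2,numpy as np
a=cv2.imread('pics/side.png')[190:340,200:460];b=cv2.imread('pics/top.png')[110:380,220:480]
cv2.imwrite('pics/both.png',np.vstack([cv2.resize(a,(520,300)),cv2.resize(b,(0,0),fx=1.1,fy=1.1).copy() if 0 else cv2.copyMakeBorder(cv2.resize(b,(288,299)),0,0,0,232,0)]))
E
```

```text
(no output)
```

View pics/top.png

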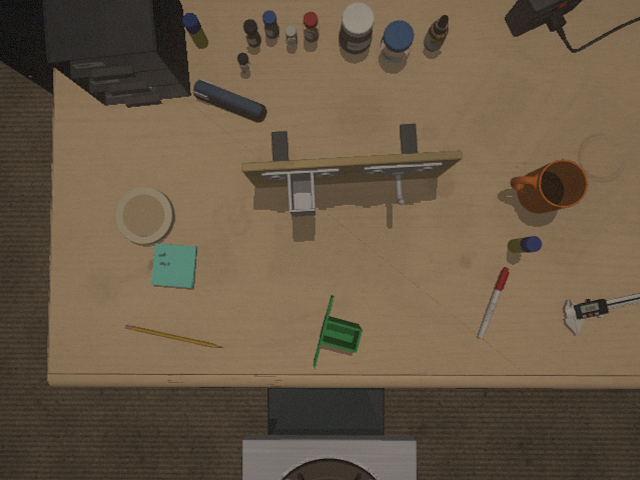

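View pics/both.png

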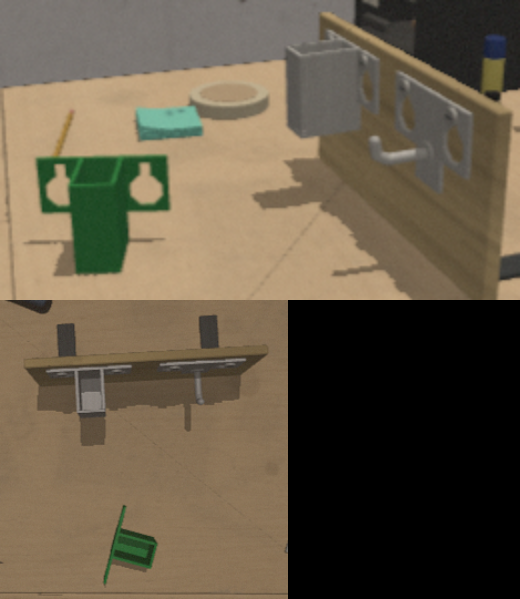

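Candidates (top view): the grey aluminium cup at (301,184), hanging on the board's left screw pair, and the green look-alike at (334,334), standing on the desk. The grey one fits: it is aluminium and hanging, and the crop confirms this. Next I'll work out its pose.

```bash
cat >> h.py <<'E'
def proj(p,X,wfc=None):
    W=p['world_from_camera'] if wfc is None else wfc
    c=(np.asarray(X)-W[:3,3])@W[:3,:3]; q=c@p['mtx'].T; return q[:,:2]/q[:,2:]
def ray(p,uv,z,wfc=None):
    W=p['world_from_camera'] if wfc is None else wfc
    d=W[:3,:3]@np.linalg.solve(p['mtx'],[uv[0],uv[1],1.]); return W[:3,3]+d*(z-W[2,3])/d[2]
def model(x,y,yaw,pts):
    a=np.radians(yaw);R=np.array([[np.cos(a),-np.sin(a),0],[np.sin(a),np.cos(a),0],[0,0,1]])
    return np.asarray(pts)@R.T+[x,y,0]
# board frame: cup hanging at y=+80: center x=-(32+?)
E
python3 - <<'E'
from h import *
p=pickle.load(open('top.pkl','rb'))
im=p['pixels'][110:230,230:470]; cv2.imwrite('pics/crop.png',cv2.resize(im,None,fx=3.3,fy=3.3,interpolation=cv2.INTER_CUBIC))
E
```

```text
(no output)
```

View pics/crop.png

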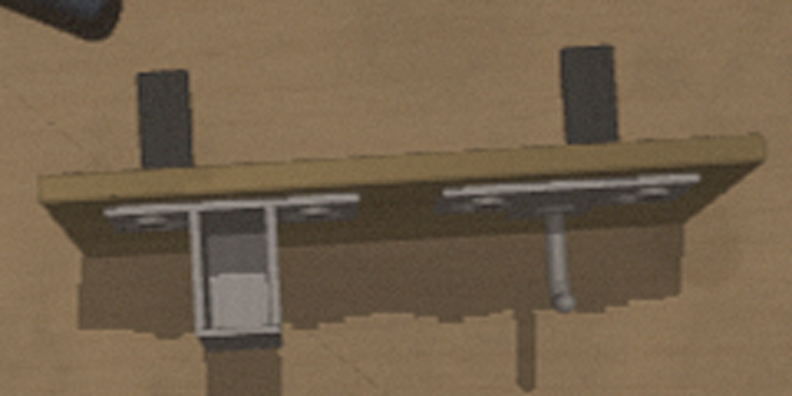

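The crop shows the grey cup with its front rim corners at crop (199,335) and (280,332). Its ear sheet top runs from (105,211) to (358,198), and the board's front top edge runs from (42,203) to (766,159).

```bash
python3 - <<'E'
from h import *
p=pickle.load(open('top.pkl','rb'))
f=lambda c,z: ray(p,(c[0]/3.3+230-.35,c[1]/3.3+110-.35),z)
A,B=f((42,203),.17),f((766,159),.17); print('board',A,B,(A+B)/2,np.linalg.norm(A-B),np.degrees(np.arctan2(B[0]-A[0],A[1]-B[1])))
a,b=f((199,335),.159),f((280,332),.159); c,d=f((105,211),.159),f((358,198),.159)
print(a,b,c,d,np.linalg.norm(a-b),np.linalg.norm(c-d))
th=np.arctan2(B[0]-A[0],A[1]-B[1]); X=np.array([np.cos(th),np.sin(th),0])
print('ctr from front',(a+b)/2+.032*X,'from sheet',(c+d)/2-.030*X,'th',np.degrees(th))
print('from board',(A+B)/2+0.08*np.array([-np.sin(th),np.cos(th),0])-.040*X)
E
```

```text
board [0.61145233 0.13527161 0.17      ] [ 0.63055196 -0.20060696  0.17      ] [ 0.62100215 -0.03266768  0.17      ] 0.3364211737959148 3.2546025814677577
[0.55071721 0.06269226 0.159     ] [0.55202208 0.02461669 0.159     ] [0.60957967 0.10713846 0.159     ] [ 0.61525112 -0.01219508  0.159     ] 0.03809792358926338 0.11946823165644986
ctr from front [0.58331804 0.04547121 0.159     ] from sheet [0.58246378 0.0457685  0.159     ] th 3.2546025814677577
from board [0.57652482 0.04493237 0.17      ]
```

>>> jog_arm(
  moves=[
    [[0,0,-0.4],-9.2,8.76],
    [[0,0,-0.4],-9.2,8.76],
    [[0,0,-0.4],-9.1,8.76],
    [[2.4,5.2,0],0,8.76],
    [[2.4,5.2,0],0,8.76],
    [[2.4,5.2,0],0,8.76],
    [[2.4,5.2,0],0,8.76],
    [[2.4,5.2,0],0,8.76],
    [[2.4,5.2,0],0,8.76],
    [[2.4,5.2,0],0,8.76],
    [[2.4,5.2,0],0,8.76],
    [[2.4,5.2,0],0,8.76],
  ],
)

```text
time_s: 1.9
tcp_pos: [0.5202, 0.1584, 0.239]
eef_rot: [-180.0, -0.0, 3.2]
contact_force: [0.6, 1.0, 0.2]
gripper_width: 0.0878
gripper_force: 0.0
```

>>> jog_arm(
  moves=[
    [[2.3,5,0],0,8.76],
    [[1.8,5,0],0,8.76],
    [[0,0,0],0,8.76],
    [[0,0,0],0,8.76],
  ],
)

```text
time_s: 2.4
tcp_pos: [0.566, 0.0623, 0.2385]
eef_rot: [-180.0, 0.0, 3.2]
contact_force: [-0.1, 0.6, 0.7]
gripper_width: 0.0878
gripper_force: 0.0
```

```bash
python3 - <<'E'
from h import *
from scipy.spatial.transform import Rotation as Ro
s=get_state(); print(s['time_s'],s['tcp_pos'],s['eef_rot'])
p=capture('wrist'); W=np.eye(4);W[:3,:3]=Ro.from_euler('xyz',s['eef_rot'],degrees=True).as_matrix();W[:3,3]=s['tcp_pos'];W=W@p['hand_eye']
p['world_from_camera']=W; pickle.dump(p,open('w.pkl','wb'))
im=p['pixels'].copy()
P=model(.582,.0455,3.2,[[-.032,-.02,.159],[-.032,.02,.159],[.032,.06,.159],[.032,-.06,.159]])
for u in proj(p,P): cv2.circle(im,tuple(int(v) for v in u),4,(0,0,255),1); print(u)
cv2.imwrite('pics/w.png',im)
E
```

```text
2.4 [0.56599379 0.06232682 0.23849106] [-1.79994551e+02  6.91627457e-03  3.15675395e+00]
[373.79104033 276.74362994]
[315.30040754 276.7967401 ]
[252.16856708 182.4680633 ]
[440.33153612 182.28929129]
```

View pics/w.png

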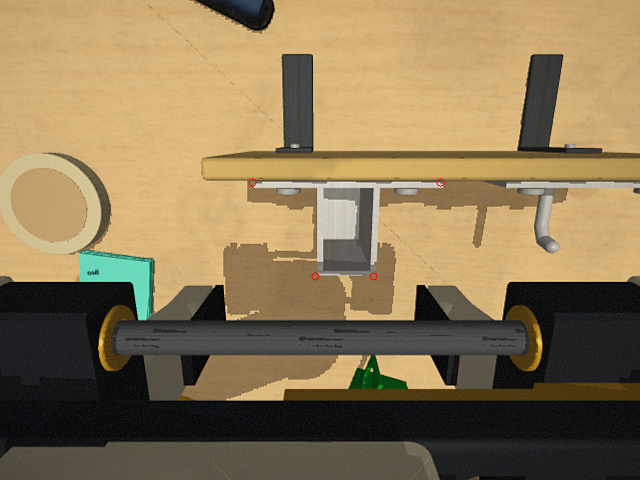

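The model corners land within about 2 mm of the cup: front rim at (316,275) and (377,275), ear ends at (250,183) and (441,183). Going down and gripping.

>>> jog_arm(
  moves=[
    [[0.5,1.8,0],0,8.76],
    [[0,0,3],0,8.76],
    [[0,0,3],0,8.76],
    [[0,0,3],0,8.76],
    [[0,0,1.5],0,8.76],
    [[0,0,0.9],0,8.76],
    [[0,0,0],0,8.76],
  ],
)

```text
time_s: 3.32
tcp_pos: [0.5722, 0.045, 0.1246]
eef_rot: [180.0, 0.0, 3.2]
contact_force: [0.6, -0.1, 1.0]
gripper_width: 0.0879
gripper_force: 0.0
```

>>> jog_arm(
  moves=[
    [[0,0,0],0,5],
    [[0,0,0],0,4.4],
    [[0,0,0],0,4.2],
    [[0,0,0],0,4],
    [[0,0,0],0,3.5],
    [[0,0,0],0,3.5],
    [[0,0,0],0,3.5],
  ],
  newtons=12,
)

```text
time_s: 4.2
tcp_pos: [0.572, 0.0449, 0.1246]
eef_rot: [180.0, 0.0, 3.2]
contact_force: [-0.2, 0.3, 1.6]
gripper_width: 0.0401
gripper_force: 12.0
```

>>> jog_arm(
  moves=[
    [[0,0,-0.5],0,3.5],
    [[0,0,-0.5],0,3.5],
    [[0,0,-0.5],0,3.5],
    [[0,0,-0.5],0,3.5],
    [[0,0,-0.5],0,3.5],
    [[0,0,0],0,3.5],
  ],
  newtons=15,
)

```text
time_s: 4.95
tcp_pos: [0.5721, 0.0449, 0.15]
eef_rot: [-180.0, -0.0, 3.2]
contact_force: [0.3, -0.6, -1.1]
gripper_width: 0.0402
gripper_force: 15.0
```

```bash
python3 - <<'E'
from h import *
print(get_state()['contact_force'])
a=capture('side')['pixels'][170:300,310:460]; b=capture('wrist')['pixels'][130:350,180:480]
cv2.imwrite('pics/l.png',np.vstack([cv2.resize(a,(346,300)).copy() if 0 else cv2.resize(a,(400,300)),cv2.resize(b,(400,293))]))
E
```

```text
[ 0.32598093 -0.64049444 -1.06146395]
```

View pics/l.png

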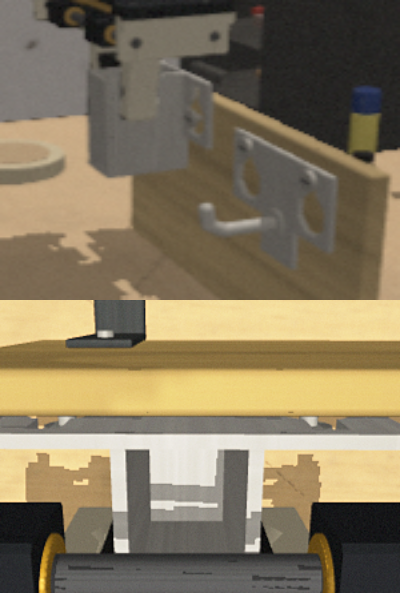

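The cup has risen with the fingers, and the screw head shows inside the wide hole at about crop (190,115). Vertical force is just the cup's weight, so I'll pull off slowly.

>>> jog_arm(
  moves=[
    [[-0.3,0,0],0,3.5],
    [[-0.3,0,0],0,3.5],
    [[-0.3,0,0],0,3.5],
    [[0,0,0],0,3.5],
  ],
)

```text
time_s: 5.55
tcp_pos: [0.5628, 0.0444, 0.1496]
eef_rot: [-180.0, -0.0, 3.2]
contact_force: [0.9, 1.1, -1.6]
gripper_width: 0.0398
gripper_force: 15.0
```

>>> jog_arm(
  moves=[
    [[-0.5,0,0],0,3.5],
    [[-0.8,0,0],0,3.5],
    [[-1.5,0,0],0,3.5],
    [[-1.7,0,0],0,3.5],
    [[-1.7,0,0],0,3.5],
    [[-1.2,0,0],0,3.5],
    [[-0.7,0,0],0,3.5],
    [[0,0,0],0,3.5],
  ],
)

```text
time_s: 6.55
tcp_pos: [0.482, 0.04, 0.1499]
eef_rot: [-180.0, -0.0, 3.2]
contact_force: [0.1, 0.3, -0.2]
gripper_width: 0.0399
gripper_force: 15.0
```

>>> jog_arm(
  moves=[
    [[0,0,1],0,3.5],
    [[0,0,1.8],0,3.5],
    [[0,0,1.8],0,3.5],
    [[0,0,1.8],0,3.5],
    [[0,0,1.6],0,3.5],
    [[0,0,0.8],0,3.5],
    [[0,0,0.5],0,3.5],
    [[0,0,0],0,3.5],
    [[0,0,0],0,3.5],
  ],
)

```text
time_s: 7.68
tcp_pos: [0.4826, 0.04, 0.057]
eef_rot: [-180.0, -0.0, 3.2]
contact_force: [-0.1, 0.9, -1.3]
gripper_width: 0.0399
gripper_force: 15.0
```

```bash
python3 - <<'E'
from h import *
print(get_state()['contact_force'],get_state()['tcp_pos'])
a=capture('side')['pixels'][170:370,200:460]
cv2.imwrite('pics/d.png',cv2.resize(a,(760,585)))
E
```

```text
[-0.10323801  0.87465168 -1.30542645] [0.48257504 0.0399836  0.05700426]
```

View pics/d.png

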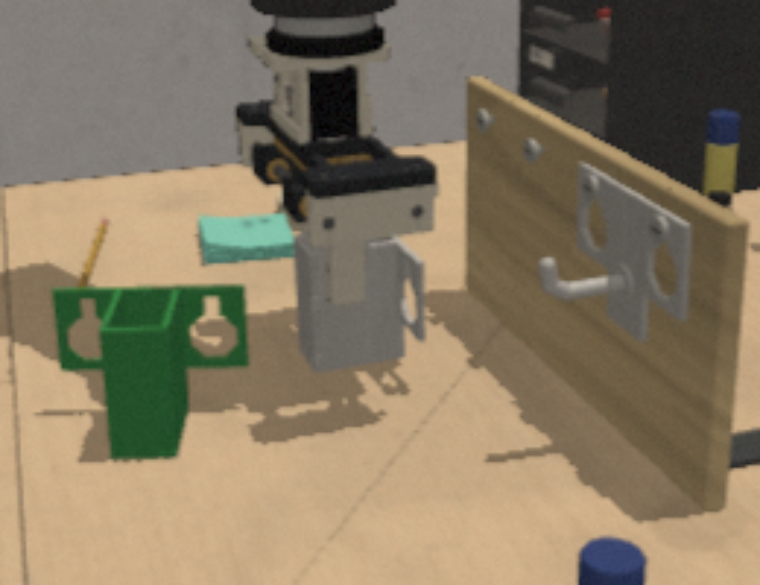

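The cup is off and upright, just above the desk (base at about crop (350,365)). The hook plate is still hanging. Creeping down until it touches.

>>> jog_arm(
  moves=[
    [[0,0,0.2],0,3.5],
    [[0,0,0.2],0,3.5],
    [[0,0,0.1],0,3.5],
    [[0,0,0],0,3.5],
    [[0,0,0],0,3.5],
  ],
)

```text
time_s: 8.35
tcp_pos: [0.4822, 0.0398, 0.0516]
eef_rot: [180.0, -0.0, 3.2]
contact_force: [0.9, 0.4, -0.1]
gripper_width: 0.0402
gripper_force: 15.0
```

>>> jog_arm(
  moves=[
    [[0,0,0.1],0,3.5],
    [[0,0,0],0,3.5],
    [[0,0,0],0,3.5],
  ],
)

```text
time_s: 8.72
tcp_pos: [0.483, 0.0399, 0.0512]
eef_rot: [-180.0, -0.1, 3.3]
contact_force: [-0.4, -0.5, 5.3]
gripper_width: 0.04
gripper_force: 15.0
```

Touched down at about 5 N. Releasing, then backing straight up.

>>> jog_arm(
  moves=[
    [[0,0,0],0,4.2],
    [[0,0,0],0,5],
    [[0,0,0],0,6.5],
    [[0,0,0],0,8],
    [[0,0,0],0,8],
    [[0,0,0],0,8],
    [[0,0,-1],0,8],
    [[0,0,-3],0,8],
    [[0,0,-4],0,8],
    [[0,0,-4],0,8],
    [[0,0,-2],0,8],
    [[0,0,0],0,8],
  ],
)

```text
time_s: 10.22
tcp_pos: [0.4832, 0.0402, 0.1929]
eef_rot: [-179.9, -0.2, 3.2]
contact_force: [-0.9, 0.2, 0.2]
gripper_width: 0.08
gripper_force: 0.0
```

```bash
python3 - <<'E'
from h import *
print(get_state()['contact_force'],get_state()['tcp_pos'])
a=capture('side')['pixels'][170:370,200:460]
cv2.imwrite('pics/e.png',cv2.resize(a,(760,585)))
E
```

```text
[-0.87363844  0.24909848  0.20462045] [0.48316038 0.04024641 0.19288895]
```

View pics/e.png

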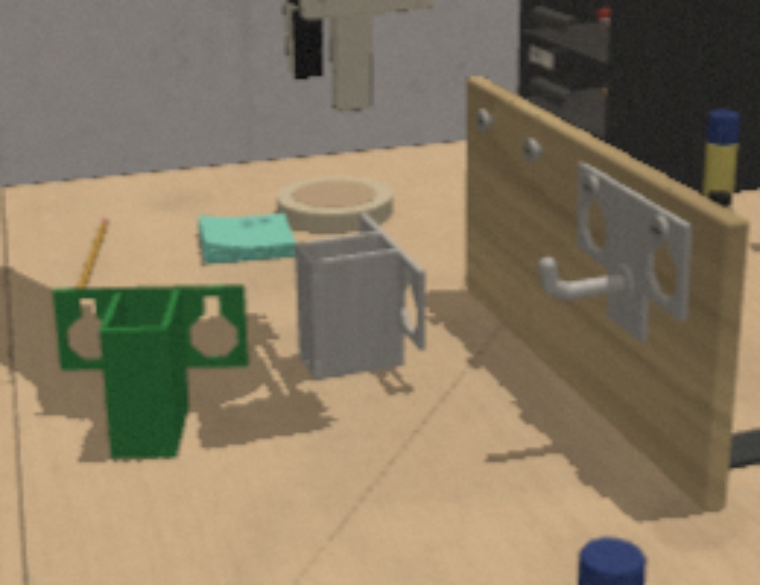

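The cup stands upright on the desk around crop (350,310), clear of the board. The hook plate still hangs on its screws, and the gripper is well above everything.

```bash
python3 -c "
from plant import *
print(close_job())"
```

```text
the job is handed in; nothing more can be done
None
```

The cup is off its screws and standing upright on the desk, clear of the board; the hook plate still hangs where it was, the green look-alike was not touched, and the job was handed in at about 10 s.

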